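# Index the topping marker

## Robot

A 6-joint arm with a two-finger parallel gripper is mounted at the origin on a cart in front of the work surface, level with it; the furniture and walls round the work are solid. World frame = base frame: x ahead of the robot, y to its left, z up, the work surface at z = 0. Lengths are in mm, angles in rad, forces in N, time in s.
With the tool pointing down it reaches from about 300 to 775 mm from the base axis. Payload 14.6 kg.
Tool frame: the origin (TCP) lies at the very end of the fingers, on their centre line; the grasp point (between the pads) lies 19 mm behind it; y points along the fingers, z is the direction in which the jaws open and shut, and the axes are right-handed (so a half turn about y gives the same grasp; the last joint's range is limited). The gripper opens to 94 mm and grips with 3 to 60 N. Pads are 16 mm wide; open, the fingers measure 119 mm over their backs; the gripper's body (75 mm by 177 mm) begins 78 mm behind the grasp point.
Start: joints at [-1.329, 0.3, 1.521, -0, 1.321, -0.067], TCP at [167.147, -523.976, 205.446] pointing down, gripper open.
Joint ranges: [-3.03, 3.03], [-0.79, 2.21], [0.23, 2.52], [-1.04, 4.18], [0, 3.07], [-2.55, 2.55]. Speed limits (rad/s): [2.22, 2.22, 2.57, 3.14, 3.14, 3.14].

## Interface

Orientations are given as [roll, pitch, yaw] about the fixed x, y, z axes, in that order (R = Rz(yaw) Ry(pitch) Rx(roll)).
In Python, from cell import manip, imaging, ticket gives the robot as it stands.
- The arm moves only by the shell command python3 -m inch 'ROWS' [FORCE]. ROWS is JSON, a list of rows, each a list of 3 entries, a list of its own where there are three numbers: the turn, a rotation vector about the world's x, y, z in degrees, then the shift along the world's x, y, z in m, then the finger opening in m, from 0 to 0.094. In form: [[[wx, wy, wz], [tx, ty, tz], jaw], ...]. A call has exactly 10 rows; each row shifts and turns the commanded pose from where the row before left it; what a row does not reach is not made up. A row lasts 1/12 s, in which the tool goes at most 41.7 mm and 7.16 degrees, less where a joint would pass 70% of its speed; a pose out of reach is approached as far as the arm can. A call with a gripper value outside its range is refused whole. The fingers move at their own pace and stop on an object; FORCE is the grip in N (left out, the last holds). Time passes only in rows, so rows that do not move let the fingers close, or fill a call up. It gives the time, the measured TCP pose, the force and the opening at its end, in the units of the state.
- manip.read_state(): the state, without advancing time (a new reading comes with each control period).
- imaging.camera(name): name is "side" or "top" or "wrist"; returns a dict with "pixels" (420x560x3 uint8, red, green, blue), "depth" (420x560 float32, mm along the optical axis (not along the pixel's ray), 0 where there is no reading), "mtx" (3x3 intrinsics, pixels), "pose" (4x4, takes a point from camera to world coordinates); the wrist camera has in their place "hand_eye" (4x4, takes a point from camera to tool coordinates, whose origin is the TCP and whose axes are the tool frame's). Camera axes: x right, y up, looking along -z (the intrinsics and any distortion apply to the point x, -y, -z); pixel columns grow to the right and rows downward; lengths in mm; the calibration is good to about 2 mm. A picture is of the moment at which its call begins: read the wrist's pose just before it.
- ticket.sign_off(): hands the job in, once; it reports no verdict.
The state is a dict: "clock": time; "joints": joint angles; "qd": joint speeds; "effort": joint torques, N m; "eef_pos": TCP position; "eef_rot": TCP orientation; "wrist_force": force on the tool from outside, world axes, zero at the start; "moment": the same for the moment, N m; "finger_gap": finger opening in mm.
Only numpy, scipy, OpenCV 4.12 (cv2) and the standard library are available. Lean on these libraries where they do the work, as an engineer would, in place of code of your own. Each camera call takes 0.05 s, during which the arm holds its last target. There are 200 camera calls.

## Task

Three topping tubs stand in a row on a tray, and a sliding marker with a yellow fin runs on the rail in front of them. With your fingertips, push the marker along its rail until it drops into the notch in front of the tub of dark pink berries, and leave it seated in that notch. Only push the fin from one side at a time, do not pinch it, and leave the tubs and the milk jug where they stand.

Things in the scene. Friction and masses are not known exactly. Their poses are not given: they have to be found in the camera images.
- tray: fixed aluminium tray, 210 mm (x) by 460 mm (y), plate 8 mm thick; origin on the worktop below the rail. Its y axis runs along the rail, its x axis points from the rail to the row of tubs, which stand at x = +0.111 m. A steel strip (16 mm wide, top at z = 0.026 m) runs along the rail at x = -0.026 m and is cut by three notches, 16 mm wide, centred at y = -0.11, 0 and +0.11 m; each lies in front of one tub, with a black line on the tray between them
- marker (a joint): position of the sliding marker along the tray's y axis, m: it stands at tray y = this value, so it is -0.11, 0 or +0.11 when in a notch; travel -0.16 to +0.16, and it starts between the -0.11 and the 0 notch. Slides with about 1.2 N of friction; its spring pin snaps into a notch from about 5 mm either side and centres itself when let go; pushing it on out of a notch takes about 7 N more, so the push first eases, then stiffens
- marker_fin (a point): middle of the top edge of the marker's upright yellow fin, 89 mm above the worktop. The fin is 44 mm wide (tray x) and 22 mm thick (tray y) and reaches down 46 mm, to the black saddle (74 mm in tray x, 64 mm in tray y, top 42 mm above the worktop)
- pad_left: yellow push plate on the +y side of the fin, 44 mm wide (tray x), 6 mm thick, 46 mm tall; origin at its centre, 66 mm above the worktop; its outer face, 3 mm to +y of the origin, is 11 mm from the marker's middle. Press here to push the marker to -y
- pad_right: the same on the -y side of the fin; its outer face is 3 mm to -y of its origin. Press here to push the marker to +y
- pin (a joint): drop of the marker's orange spring pin, m: below 0.001 while it rides on the strip, about 0.003 when it has dropped into a notch. Its head stands out of the saddle in front of the fin (tray x = -0.026 m)
- tub_pearls: thin-walled clear square tub, 69 x 69 mm and 75 mm tall, open at the top, holding a black filling; stands loose on the tray behind one of the three notches (which one varies); origin at the centre of its underside
- tub_oats: thin-walled clear square tub, 69 x 69 mm and 75 mm tall, open at the top, holding a pale beige filling; stands loose on the tray behind one of the three notches (which one varies); origin at the centre of its underside
- tub_berries: thin-walled clear square tub, 69 x 69 mm and 75 mm tall, open at the top, holding a dark pink (berry) filling; stands loose on the tray behind one of the three notches (which one varies); origin at the centre of its underside
- milk_jug: small steel milk jug, 101 x 69 mm, 92 mm tall, standing loose to the left of the tray; origin at the centre of its underside
There are look-alikes about, which are no part of the job. What is shaped like the tub_berries but green or orange is not meant.

How it is judged:
By the outcome, as a careful person would: the job done as asked, in the order asked, and still so for the second after the job is handed in, with the robot touching nothing.
It also fails if it takes over 54 s, if anything falls off the work surface, if the arm or the gripper's body presses on something with over 40 N, if the wrist force passes 120 N, or if a joint passes its speed limit or range.

## Working session

There is one attempt and no reset: what is moved stays moved. The work goes in short steps, Python scripts to look and compute and a shell command to move; the robot and the scene stay as the last step left them, time stands still between calls to the robot, and variables do not carry over. Pictures are saved under pics/ and viewed, on a budget of 10 in all, crops included, one or two more only if the job needs it, and the job is handed in when it is done.

```bash
mkdir -p pics
cat > h.py <<'E'
import numpy as np, cv2
from cell import manip, imaging, ticket
def shot(n,f=None):
    c=imaging.camera(n)
    if f: cv2.imwrite('pics/'+f,cv2.cvtColor(c['pixels'],cv2.COLOR_RGB2BGR))
    return c
def world(c,u,v,z=None):
    """depth point(s), or ray onto plane z (mm)"""
    u=np.atleast_1d(u);v=np.atleast_1d(v);K=c['mtx'];T=c['pose']
    d=np.stack([(u-K[0,2])/K[0,0],-(v-K[1,2])/K[1,1],-np.ones(len(u))],1)
    if z is None: s=c['depth'][v.astype(int),u.astype(int)]
    else: s=(z-T[2,3])/((d@T[:3,:3].T)[:,2])
    return (d*np.asarray(s)[:,None])@T[:3,:3].T+T[:3,3]
E
python3 - <<'E'
from h import *
print(manip.read_state())
for n in('top','side'):
    c=shot(n,n+'1.png'); print(n,[k for k in c],c['mtx'],c['pose'])
    np.savez('pics/'+n+'1.npz',**{k:c[k] for k in('pixels','depth','mtx','pose')})
E
```

```text
{'clock': 0.0, 'joints': array([-1.32859174e+00,  3.00457333e-01,  1.52156635e+00, -8.08023130e-06,
        1.32068177e+00, -6.65664822e-02]), 'qd': array([ 0.00028674,  0.00013354,  0.00073093, -0.00036493, -0.00079385,
        0.00056383]), 'effort': array([-1.37742762e-03, -5.31807840e+01, -3.52734876e+01,  7.07960827e-02,
        2.44811102e-02, -9.80494201e-05]), 'eef_pos': array([ 167.0906084 , -523.74003384,  204.9001075 ]), 'eef_rot': array([-1.57190718e+00,  6.62112157e-05, -2.83281961e+00]), 'wrist_force': array([-0.54223603, -1.38516286,  0.24521552]), 'moment': array([ 0.06041588, -0.02022472,  0.04574087]), 'finger_gap': 94.0437838677278}
top ['pixels', 'depth', 'mtx', 'pose'] [[382.98739461   0.         280.09821291]
 [  0.         382.98739461 212.43553764]
 [  0.           0.           1.        ]] [[-2.29659305e-02  9.89522604e-01 -1.42539759e-01  3.24423254e+02]
 [-9.99654519e-01 -2.09063791e-02  1.59300224e-02 -1.93693073e+01]
 [ 1.27831270e-02  1.42856362e-01  9.89660877e-01  1.47879800e+03]
 [ 0.00000000e+00  0.00000000e+00  0.00000000e+00  1.00000000e+00]]
side ['pixels', 'depth', 'mtx', 'pose'] [[486.103371     0.         290.22652025]
 [  0.         486.103371   205.19676721]
 [  0.           0.           1.        ]] [[ 8.84360606e-01  2.90274007e-01 -3.65578061e-01 -1.61287301e+02]
 [-4.66761371e-01  5.60502535e-01 -6.84083862e-01 -1.29407228e+03]
 [ 6.33566591e-03  7.75614536e-01  6.31175056e-01  1.24662717e+03]
 [ 0.00000000e+00  0.00000000e+00  0.00000000e+00  1.00000000e+00]]
```

View pics/top1.png

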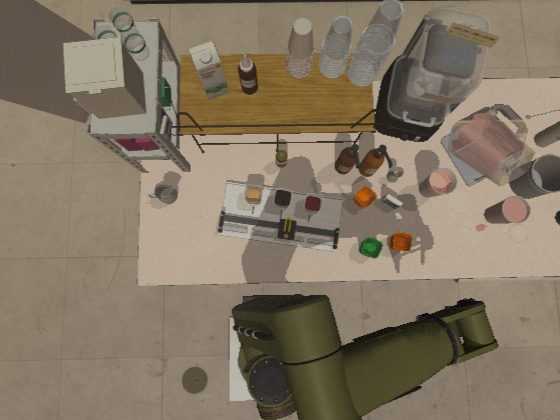

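View pics/side1.png

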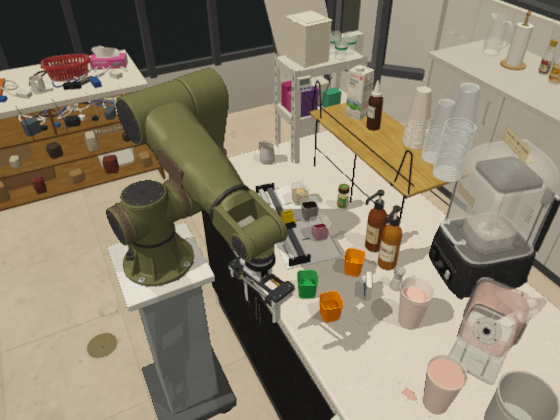

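Top view: tubs from left to right are beige (253,195), black (282,198) and dark pink (312,204). The yellow fin is at (288,228), between the black and the pink tub. So the pink tub is at the tray's −y end and the marker has to go to −y, pushed on pad_left. Next I measure.

Run:
```python
from h import *
def load(n):
    z=np.load('pics/'+n+'1.npz'); return {k:z[k] for k in z}
t,s=load('top'),load('side')
def comps(c,lo,hi,roi,mn=4):
    h=cv2.cvtColor(c['pixels'],cv2.COLOR_RGB2HSV); m=cv2.inRange(h,lo,hi); r=np.zeros_like(m); x0,y0,x1,y1=roi; r[y0:y1,x0:x1]=m[y0:y1,x0:x1]
    n,l,st,ce=cv2.connectedComponentsWithStats(r); return [(st[i],ce[i],np.nonzero(l==i)) for i in range(1,n) if st[i,4]>=mn]
rt=(215,175,345,255); rs=(250,170,345,260)
for nm,lo,hi,z in(('yellow',(20,120,90),(35,255,255),89),('pink',(160,90,40),(179,255,255),50),('black',(0,0,0),(179,255,45),50),('beige',(8,50,120),(19,160,255),50)):
    for cn,c,r in(('top',t,rt),('side',s,rs)):
        for st,ce,(v,u) in comps(c,lo,hi,r,6):
            P=world(c,u,v); print(nm,cn,st,ce.round(1),'ray',world(c,ce[0],ce[1],z)[0].round(1),'depth med',np.median(P,0).round(1), 'zmax',P[:,2].max().round(1))
# tray edges from depth: 
v,u=np.mgrid[170:260,205:355]; P=world(t,u.ravel(),v.ravel()).reshape(90,150,3)
fin=(P[...,2]>75)&(P[...,2]<100); print('z>75 n',fin.sum())
for n,c,(x0,y0,x1,y1) in(('top',t,(205,170,355,260)),('side',s,(245,165,345,265))):
    cv2.imwrite(f'pics/{n}1c.png',cv2.resize(cv2.cvtColor(c['pixels'][y0:y1,x0:x1],cv2.COLOR_RGB2BGR),None,fx=5,fy=5,interpolation=cv2.INTER_CUBIC))
```

```text
yellow top [284 217   8  15  54] [287.3 223.9] ray [481.7 -67.   89. ] depth med [482.9 -69.5  83.7] zmax 94.0
yellow side [340 184   5   5  11] [341.5 186. ] ray [746.5 -26.3  89. ] depth med [733.  -41.  105.4] zmax 108.7
yellow side [338 202   5   4  11] [339.6 203.6] ray [ 680.  -117.3   89. ] depth med [724.2 -57.5  31.3] zmax 44.1
yellow side [281 210  16  14 154] [287.4 216.2] ray [470.2 -91.2  89. ] depth med [480.  -76.   74.9] zmax 509.6
pink top [305 196  14  15  83] [311.4 203.6] ray [ 561.4 -161.6   50. ] depth med [ 561.5 -161.    47.5] zmax 53.3
pink side [314 224  11   7  43] [319.7 226.5] ray [ 570.3 -157.9   50. ] depth med [ 566.7 -155.4   50.2] zmax 81.7
black top [281 192   7   6  15] [283.9 195.3] ray [595.7 -58.2  50. ] depth med [592.7 -58.   67.7] zmax 72.5
black top [281 197   9   8  25] [284.8 200.8] ray [574.2 -61.   50. ] depth med [573.6 -57.8  66.1] zmax 74.6
black top [278 219  10  18  54] [281.4 228.2] ray [470.4 -45.8  50. ] depth med [468.3 -44.8  41.7] zmax 86.2
black top [291 221   4   9  23] [292.4 225.2] ray [480.8 -87.5  50. ] depth med [482.1 
[... 948 characters left out ...]
259   6   1   6] [254.5 259. ] ray [ 286.4 -199.4   50. ] depth med [ 144.8 -551.5  432.5] zmax 457.2
beige top [ 215  175  130   40 1474] [284.5 183.9] ray [639.9 -61.5  50. ] depth med [656.9 -96.2  -1.3] zmax 1478.8
beige top [245 187  17  16 197] [253.  193.5] ray [604.8  58.7  50. ] depth med [605.2  58.3  55.4] zmax 1478.8
beige top [ 215  207  130   48 1153] [274.3 244.7] ray [409.3 -18.2  50. ] depth med [401.8  10.6  -0.9] zmax 1478.8
beige side [292 187  16  17 171] [299.  194.4] ray [595.1  47.1  50. ] depth med [586.6  33.4  56.1] zmax 1246.6
beige side [343 252   2   8  10] [343.5 255.8] ray [ 566.  -327.3   50. ] depth med [ 5.939e+02 -2.874e+02 -3.000e-01] zmax 73.7
z>75 n 262
```

View pics/top1c.png

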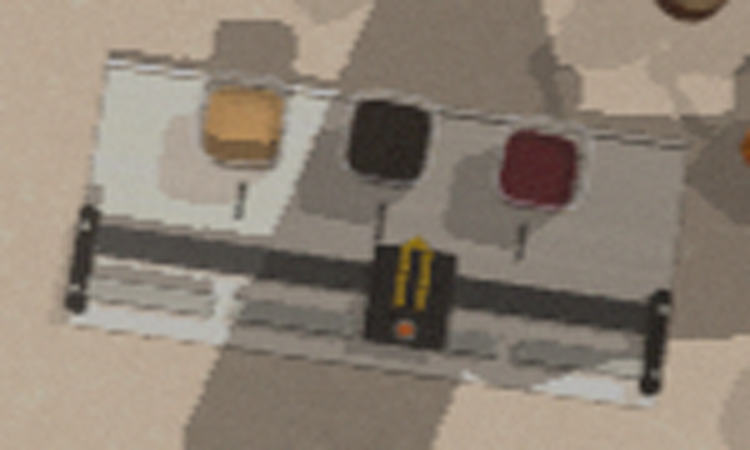

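The tub line gives a tray yaw of about −11°, and the marker stands near world (478,−70). I will close the gripper, line it up with the tray with the jaw axis along tray x, and move over the rail for a wrist look.

```bash
python3 -m inch '[[[0,0,6.1],[0.021,0.034,0],0],[[0,0,6.1],[0.021,0.034,0],0],[[0,0,6.1],[0.021,0.034,0],0],[[0,0,6.1],[0.021,0.034,0],0],[[0,0,6.1],[0.021,0.034,0],0],[[0,0,6.1],[0.021,0.034,0],0],[[0,0,6.1],[0.021,0.034,0],0],[[0,0,6.1],[0.021,0.034,0],0],[[0,0,6.1],[0.021,0.034,0],0],[[0,0,6.1],[0.021,0.034,0],0]]' 40
python3 -m inch '[[[0,0,0],[0.012,0.02,0],0],[[0,0,0],[0.012,0.02,0],0],[[0,0,0],[0.012,0.02,0],0],[[0,0,0],[0.012,0.02,0],0],[[0,0,0],[0.012,0.02,0],0],[[0,0,0],[0.012,0.02,0],0],[[0,0,0],[0.012,0.02,0],0],[[0,0,0],[0.012,0.02,0],0],[[0,0,0],[0.012,0.02,0],0],[[0,0,0],[0,0,0],0]]'
cat >> h.py <<'E'
from scipy.spatial.transform import Rotation as R
def wrist(f=None):
    s=manip.read_state(); c=shot('wrist',f); T=np.eye(4); T[:3,:3]=R.from_euler('xyz',s['eef_rot']).as_matrix(); T[:3,3]=s['eef_pos']
    c['pose']=T@c['hand_eye']; return c,s
E
python3 - <<'E'
from h import *
c,s=wrist('w1.png'); print(s['eef_pos'],s['eef_rot'],s['finger_gap'],s['wrist_force'],c['pose'].round(2))
np.savez('pics/w1.npz',**{k:c[k] for k in('pixels','depth','mtx','pose')})
E
```

```text
clock: 0.93
eef_pos: [377.6, -182.1, 205.5]
eef_rot: [-1.571, 0.0, -1.763]
wrist_force: [1.3, -1.3, 0.1]
finger_gap: 30.3
clock: 1.77
eef_pos: [486.2, -1.4, 205.0]
eef_rot: [-1.571, 0.0, -1.766]
wrist_force: [0.3, -0.5, -0.3]
finger_gap: 0.8
[486.15812891  -1.44814283 205.0288262 ] [-1.57135988e+00  4.04483761e-04 -1.76586809e+00] 0.7880627010785682 [ 0.32913296 -0.45188965 -0.26622129] [[ 9.8000e-01  1.9000e-01  5.0000e-02  4.9988e+02]
 [-1.9000e-01  9.5000e-01  2.4000e-01  6.9250e+01]
 [-0.0000e+00 -2.5000e-01  9.7000e-01  3.8384e+02]
 [ 0.0000e+00  0.0000e+00  0.0000e+00  1.0000e+00]]
```

View pics/w1.png

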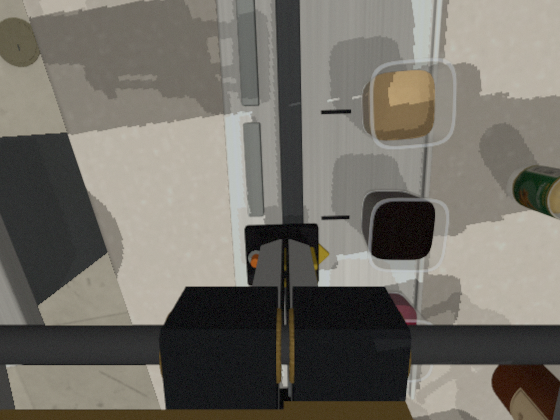

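Wrist view: the notch lines are at (335,112) and (335,217) in front of the beige and black tubs. The saddle's far edge is at row ~225, spanning columns 247–318. The arrowhead of the fin shows at (322,255), and the fingers hide the rest.

Run:
```python
from h import *
z=np.load('pics/w1.npz'); c={k:z[k] for k in z}
L=world(c,[335,335],[112,217],8); print('lines',L.round(1), 'dist',np.linalg.norm(L[0]-L[1]))
e=world(c,[247,318],[225,224],42); print('saddle corners',e.round(1),np.linalg.norm(e[0]-e[1]))
r=world(c,[276,302,276,302],[30,30,200,200],26); print('rail',r.round(1))
g=world(c,[249,249,254,254],[104,123,214,120],26); print('strip ends',g.round(1))
ty=(L[0]-L[1])[:2]; ty/=np.linalg.norm(ty); print('yaw',np.degrees(np.arctan2(-ty[0],ty[1])))
rd=(r[0]-r[2])[:2]; print('yaw rail',np.degrees(np.arctan2(-rd[0],rd[1])))
th=np.radians(-11.2); ux=np.array([np.cos(th),np.sin(th)]); uy=np.array([-ux[1],ux[0]])
for n,P in(('lines',L),('saddle',e),('rail',r),('strip',g)): print(n,[((p[:2]-L[1][:2])@ux).round(1) for p in P],[((p[:2]-L[1][:2])@uy).round(1) for p in P])
# depth of saddle/fin
for u,v in((270,232),(322,255),(290,100),(335,160)): print((u,v),world(c,u,v)[0].round(1))
```

```text
lines [[550.   64.2   8. ]
 [532.5 -43.5   8. ]] dist 109.16981357602725
saddle corners [[443.3 -24.6  42. ]
 [512.  -37.1  42. ]] 69.83108659996302
rail [[506.7 145.6  26. ]
 [529.8 141.1  26. ]
 [475.2  -8.9  26. ]
 [501.1 -14.   26. ]]
strip ends [[468.8  87.5  26. ]
 [464.9  70.4  26. ]
 [450.3 -19.   26. ]
 [470.3  72.2  26. ]]
yaw -9.223782909710899
yaw rail -11.513863093925892
lines [np.float64(-3.8), np.float64(0.0)] [np.float64(109.1), np.float64(0.0)]
saddle [np.float64(-91.2), np.float64(-21.3)] [np.float64(1.2), np.float64(2.3)]
rail [np.float64(-62.0), np.float64(-38.5), np.float64(-62.9), np.float64(-36.6)] [np.float64(180.6), np.float64(180.6), np.float64(22.8), np.float64(22.8)]
strip [np.float64(-88.0), np.float64(-88.4), np.float64(-85.5), np.float64(-83.6)] [np.float64(116.2), np.float64(98.6), np.float64(8.1), np.float64(101.4)]
(270, 232) [464.  -36.3  41.4]
(322, 255) [510.5 -71.   39.5]
(290, 100) [507.7  83.6  23.5]
(335, 160) [542.4  16.8   7.5]
```

The measurements agree: line spacing 109 mm, notch gap 17.6 mm, rail yaw −11.5°. The marker is at tray y ≈ −0.033 and the tray origin near (478,−31). The TCP is now at about tray (+2,+31), so it is clear to go straight down to z ≈ 57.

```bash
python3 -m inch '[[[0,0,0],[-0.001,0,-0.016],0],[[0,0,0],[0,0,-0.016],0],[[0,0,0],[0,0,-0.016],0],[[0,0,0],[0,0,-0.016],0],[[0,0,0],[0,0,-0.016],0],[[0,0,0],[0,0,-0.016],0],[[0,0,0],[0,0,-0.016],0],[[0,0,0],[0,0,-0.016],0],[[0,0,0],[0,0,-0.016],0],[[0,0,0],[0,0,-0.004],0]]' 60
python3 -m inch '[[[0,0,0],[-0.0008,-0.004,0],0],[[0,0,0],[-0.0008,-0.004,0],0],[[0,0,0],[-0.0008,-0.004,0],0],[[0,0,0],[-0.0008,-0.004,0],0],[[0,0,0],[-0.0008,-0.004,0],0],[[0,0,0],[-0.0008,-0.004,0],0],[[0,0,0],[-0.0008,-0.004,0],0],[[0,0,0],[0,0,0],0],[[0,0,0],[0,0,0],0],[[0,0,0],[0,0,0],0]]'
python3 - <<'E'
from h import *
c,s=wrist('w2.png'); print(s['eef_pos'],s['wrist_force'])
np.savez('pics/w2.npz',**{k:c[k] for k in('pixels','depth','mtx','pose')})
E
```

```text
clock: 2.65
eef_pos: [482.6, -4.7, 55.4]
eef_rot: [-1.574, -0.001, -1.769]
wrist_force: [0.5, -0.7, -0.2]
finger_gap: 0.9
clock: 3.48
eef_pos: [478.6, -31.9, 57.5]
eef_rot: [-1.571, 0.0, -1.768]
wrist_force: [-0.6, 0.5, 0.3]
finger_gap: 0.4
[478.56643726 -31.9258759   57.46836318] [-0.56971993  0.46119952  0.30022874]
```

View pics/w2.png

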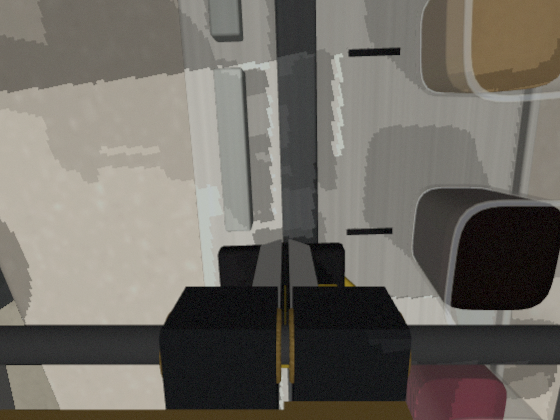

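The wrist view shows the y=0 line at (370,231), the strip end at (238,230) and the saddle edge at row ~246, columns 218–344. The fingers are on the +y side of the fin.

Run:
```python
from h import *
z=np.load('pics/w2.npz'); c={k:z[k] for k in z}
th=np.radians(-11.4); ux=np.array([np.cos(th),np.sin(th)]); uy=np.array([-ux[1],ux[0]])
for n,u,v,h in(('line0',370,231,8),('line+110',374,52,8),('strip end +8',238,230,26),('strip end +102',228,68,26),('strip +118',226,40,26),('saddle +y L',220,246,42),('saddle R',343,244,42),('rail',(278+316)/2,200,26)):
    p=world(c,u,v,h)[0]; print(n,p.round(1),'tray',(p[:2]-[478,-31])@ux,(p[:2]-[478,-31])@uy)
p=np.array([478.6,-31.9]);print('tcp',(p-[478,-31])@ux,(p-[478,-31])@uy)
```

```text
line0 [533.2 -43.8   8. ] tray 56.67498058386852 -1.6600656290623999
line+110 [550.8  64.6   8. ] tray 52.48639223965439 108.1216398966474
strip end +8 [451.5 -21.   26. ] tray -27.97273519526941 4.602809322642221
strip end +102 [467.1  70.1  26. ] tray -30.636823342286725 96.98661575850863
strip +118 [469.4  84.   26. ] tray -31.187812857457853 111.05427871545069
saddle +y L [442.4 -23.7  42. ] tray -36.32397798534467 0.15177286739632745
saddle R [511.1 -36.2  42. ] tray 33.43135665474563 1.4615544162396041
rail [490.1  -9.6  26. ] tray 7.670703186459271 23.33978007992817
tcp 0.7660543111142687 -0.763649652932068
```

Refit: yaw ≈ −10°, origin ≈ (476,−33), marker m ≈ −29 mm. Contact is about 11 mm away. The marker should be seated with the TCP near (460,−123), so I push slowly.

```bash
python3 -m inch '[[[0,0,0],[-0.0008,-0.004,0],0],[[0,0,0],[-0.0008,-0.004,0],0],[[0,0,0],[-0.0008,-0.004,0],0],[[0,0,0],[-0.0008,-0.004,0],0],[[0,0,0],[-0.0008,-0.004,0],0],[[0,0,0],[-0.0008,-0.004,0],0],[[0,0,0],[-0.0008,-0.004,0],0],[[0,0,0],[-0.0008,-0.004,0],0],[[0,0,0],[-0.0008,-0.004,0],0],[[0,0,0],[-0.0008,-0.004,0],0]]'
python3 -m inch '[[[0,0,0],[-0.0008,-0.004,0],0],[[0,0,0],[-0.0008,-0.004,0],0],[[0,0,0],[-0.0008,-0.004,0],0],[[0,0,0],[-0.0008,-0.004,0],0],[[0,0,0],[-0.0008,-0.004,0],0],[[0,0,0],[-0.0008,-0.004,0],0],[[0,0,0],[-0.0004,-0.002,0],0],[[0,0,0],[-0.0004,-0.002,0],0],[[0,0,0],[-0.0004,-0.002,0],0],[[0,0,0],[-0.0004,-0.002,0],0]]'
python3 - <<'E'
from h import *
c,s=wrist('w3.png'); print(s['eef_pos'],s['wrist_force'])
np.savez('pics/w3.npz',**{k:c[k] for k in('pixels','depth','mtx','pose')})
E
```

```text
clock: 4.37
eef_pos: [471.0, -71.9, 57.5]
eef_rot: [-1.57, 0.001, -1.768]
wrist_force: [4.9, 6.6, -2.8]
finger_gap: 0.5
clock: 5.2
eef_pos: [464.7, -104.0, 57.7]
eef_rot: [-1.569, 0.001, -1.768]
wrist_force: [4.1, 4.2, -0.2]
finger_gap: 0.6
[ 464.72930441 -103.97928479   57.65759248] [ 4.08423841  4.21169061 -0.19051596]
```

View pics/w3.png

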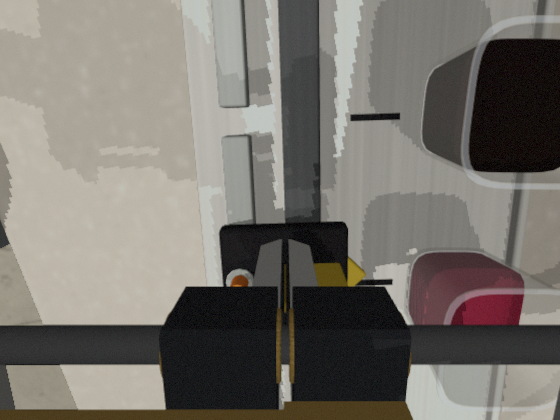

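Wrist view: the y=0 line is at (375,117) and the −110 line at (375,282). The notch at 0 runs between the strip ends at rows 106 and 136. The saddle edge is at row ~225 and the orange pin head at (239,282).

```bash
cat > m.py <<'E'
from h import *
def rep(f,pts,o=None,yaw=-10.):
    z=np.load('pics/'+f); c={k:z[k] for k in z}
    W={n:world(c,u,v,h)[0][:2] for n,u,v,h in pts}
    th=np.radians(yaw); ux=np.array([np.cos(th),np.sin(th)]); uy=np.array([-ux[1],ux[0]])
    o=W['line0'] if o is None else np.array(o)
    for n,p in W.items(): print(n,p.round(1),'x %.1f y %.1f'%((p-o)@ux,(p-o)@uy))
E
python3 - <<'E'
from m import *
rep('w3.npz',[('line0',375,117,8),('line-110',376,282,8),('strip+8',233,106,26),('strip-8',236,136,26),('sadL',222,226,42),('sadR',346,223,42),('pin50',239,282,50)])
E
```

```text
line0 [532.7 -44.2] x 0.0 y 0.0
line-110 [ 518.4 -153.1] x 4.9 y -109.8
strip+8 [451.4 -21.8] x -83.9 y 7.9
strip-8 [449.3 -38.2] x -83.2 y -8.6
sadL [432.5 -84.5] x -91.7 y -57.1
sadR [500.9 -96.4] x -22.3 y -57.0
pin50 [ 435.9 -116. ] x -82.8 y -87.6
```

All consistent: m ≈ −89 mm, and the TCP is 18.7 mm from the marker's middle against 19 expected. About 21 mm remain. I go 15 mm now, then creep.

```bash
python3 -m inch '[[[0,0,0],[-0.0004,-0.002,0],0],[[0,0,0],[-0.0004,-0.002,0],0],[[0,0,0],[-0.0004,-0.002,0],0],[[0,0,0],[-0.0004,-0.002,0],0],[[0,0,0],[-0.0004,-0.002,0],0],[[0,0,0],[-0.0003,-0.0015,0],0],[[0,0,0],[-0.0003,-0.0015,0],0],[[0,0,0],[-0.0003,-0.0015,0],0],[[0,0,0],[0,0,0],0],[[0,0,0],[0,0,0],0]]'
python3 -m inch '[[[0,0,0],[-0.0001,-0.0005,0],0],[[0,0,0],[-0.0001,-0.0005,0],0],[[0,0,0],[-0.0001,-0.0005,0],0],[[0,0,0],[-0.0001,-0.0005,0],0],[[0,0,0],[-0.0001,-0.0005,0],0],[[0,0,0],[-0.0001,-0.0005,0],0],[[0,0,0],[-0.0001,-0.0005,0],0],[[0,0,0],[-0.0001,-0.0005,0],0],[[0,0,0],[0,0,0],0],[[0,0,0],[0,0,0],0]]'
python3 - <<'E'
from h import *
c,s=wrist('w4.png'); print(s['eef_pos'],s['wrist_force'])
np.savez('pics/w4.npz',**{k:c[k] for k in('pixels','depth','mtx','pose')})
E
```

```text
clock: 6.08
eef_pos: [461.0, -118.7, 57.4]
eef_rot: [-1.571, -0.0, -1.768]
wrist_force: [-0.5, -0.7, 0.2]
finger_gap: 0.5
clock: 6.92
eef_pos: [460.4, -122.5, 57.4]
eef_rot: [-1.571, 0.0, -1.768]
wrist_force: [0.3, -0.5, -0.1]
finger_gap: 0.3
[ 460.4249783  -122.4977857    57.42570675] [ 0.25454302 -0.50493543 -0.09923435]
```

View pics/w4.png

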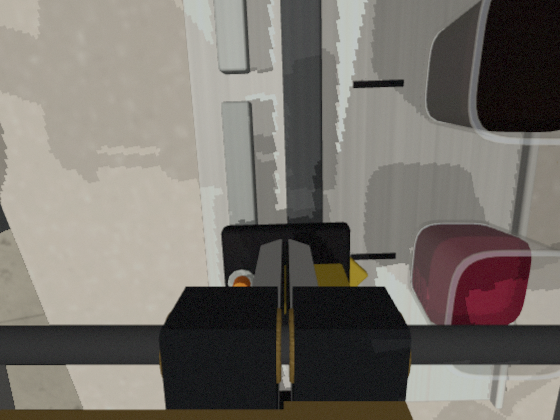

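The push has eased to about 0 N. The saddle edge is at row ~225, with the lines at (378,84) and (373,257). Checking where the marker is.

Run:
```python
from m import *
rep('w4.npz',[('line0',378,84,8),('line-110',373,257,8),('strip+8',233,71,26),('strip-8',237,102,26),('sadL',224,227,42),('sadR',348,224,42),('pin50',241,282,50)])
```

```text
line0 [532.6 -44.1] x 0.0 y 0.0
line-110 [ 514.5 -152.9] x 1.1 y -110.4
strip+8 [451.3 -22.5] x -83.8 y 7.1
strip-8 [449.8 -38.7] x -82.5 y -9.1
sadL [ 429.2 -103.7] x -91.5 y -76.7
sadR [ 497.5 -115.6] x -22.1 y -76.5
pin50 [ 432.8 -134.7] x -82.6 y -106.5
```

m ≈ −109 with no force on the fingers. I test the notch with a small extra push: a seated pin should resist with clearly more than the 1.2 N of friction.

```bash
python3 -m inch '[[[0,0,0],[-0.0001,-0.0005,0],0],[[0,0,0],[0,0,0],0],[[0,0,0],[-0.0001,-0.0005,0],0],[[0,0,0],[0,0,0],0],[[0,0,0],[-0.0001,-0.0005,0],0],[[0,0,0],[0,0,0],0],[[0,0,0],[0,0,0],0],[[0,0,0],[0,0,0],0],[[0,0,0],[0,0,0],0],[[0,0,0],[0,0,0],0]]'
```

```text
clock: 7.8
eef_pos: [460.3, -123.3, 57.4]
eef_rot: [-1.571, 0.001, -1.768]
wrist_force: [1.6, 7.6, 0.5]
finger_gap: 0.4
```

It resists with 7.6 N after under 1 mm, so the pin is in the notch. I back off the way I came, lift, and look again.

```bash
python3 -m inch '[[[0,0,0],[0.0004,0.002,0],0],[[0,0,0],[0.0008,0.004,0],0],[[0,0,0],[0.0015,0.008,0],0],[[0,0,0],[0.002,0.01,0],0],[[0,0,0],[0.002,0.01,0],0],[[0,0,0],[0.001,0.006,0.006],0],[[0,0,0],[0,0,0.02],0],[[0,0,0],[0,0,0.03],0],[[0,0,0],[0,0,0.03],0],[[0,0,0],[0,0,0.03],0]]'
python3 -m inch '[[[0,0,0],[0,0.01,0.02],0],[[0,0,0],[0,0.02,0.02],0],[[0,0,0],[0,0.02,0.02],0],[[0,0,0],[0,0.02,0.01],0],[[0,0,0],[0,0.01,0],0],[[0,0,0],[0,0,0],0],[[0,0,0],[0,0,0],0],[[0,0,0],[0,0,0],0],[[0,0,0],[0,0,0],0],[[0,0,0],[0,0,0],0]]'
python3 - <<'E'
from h import *
c,s=wrist('w5.png'); print(s['eef_pos'],s['wrist_force'])
np.savez('pics/w5.npz',**{k:c[k] for k in('pixels','depth','mtx','pose')})
c=shot('side'); cv2.imwrite('pics/s5.png',cv2.resize(cv2.cvtColor(c['pixels'][165:275,235:375],cv2.COLOR_RGB2BGR),None,fx=5,fy=5,interpolation=cv2.INTER_CUBIC))
E
```

```text
clock: 8.63
eef_pos: [467.7, -83.2, 175.3]
eef_rot: [-1.571, -0.0, -1.767]
wrist_force: [-0.2, -0.5, -0.1]
finger_gap: 0.5
clock: 9.47
eef_pos: [467.7, -4.6, 242.9]
eef_rot: [-1.572, -0.0, -1.769]
wrist_force: [-0.4, -0.6, -0.0]
finger_gap: 0.8
[467.72476174  -4.63446479 242.90744241] [-0.44990167 -0.58589614 -0.04875006]
```

View pics/w5.png

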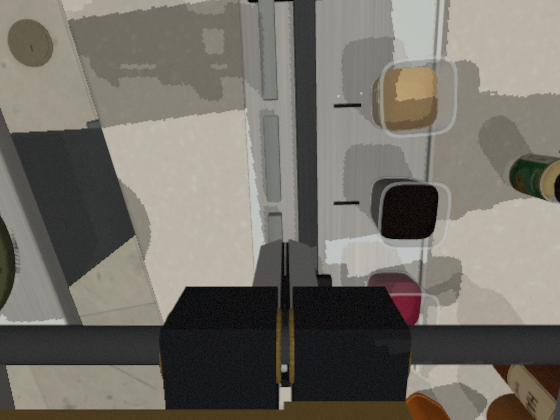

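View pics/s5.png

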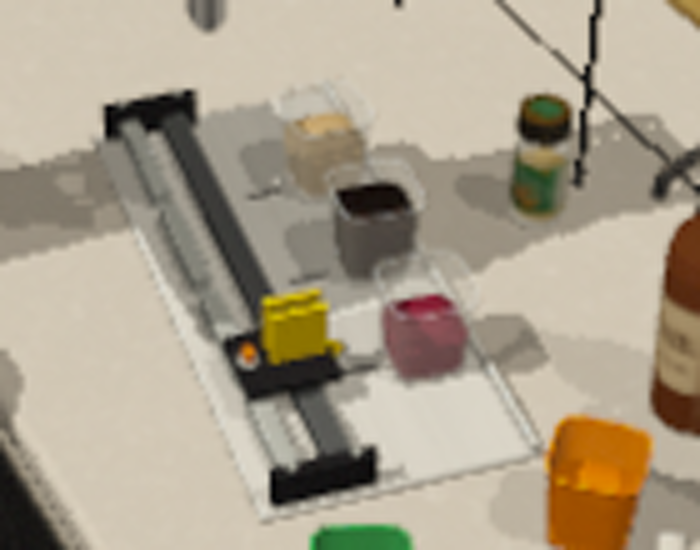

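Side crop: the fin's arrow at (337,347) points along the line in front of the dark pink tub, the pin head is at (248,352), and all three tubs stand where they were. Wrist view: the saddle's corner is at about (331,275), clear of the fingers. One last position check, then I hand in.

Run:
```python
from m import *
rep('w5.npz',[('line0',347,203,8),('line+110',347,105,8),('sadR',331,275,42)])
s=manip.read_state(); print(s['clock'],s['qd'].round(3),s['wrist_force'].round(1))
ticket.sign_off()
```

```text
line0 [533.6 -44.3] x 0.0 y 0.0
line+110 [550.8  64.9] x -2.0 y 110.6
sadR [ 498.6 -114.6] x -22.3 y -75.3
9.5667 [ 0.003 -0.002 -0.001  0.003  0.001 -0.   ] [-0.8 -0.4  0.1]
the job is handed in; nothing more can be done
```

The marker is in the notch in front of the dark pink berry tub (tray y = −0.11), and the job is handed in at 9.6 s. I pushed the fin with closed fingertips from its +y side only, with no pinching, then backed off and lifted clear.

- **Seating:** the push eased to about 0 N near y = −109 mm, then stiffened to about 7.6 N within 1 mm more, as expected for a pin in its notch. I did not measure the pin's drop itself.
- **Position:** after I let go, the wrist view put the saddle edge at −75 mm, so the marker reads −107 mm. The earlier closer view gave −109 mm, against −110 nominal. The 2–3 mm difference is about what reading pixels from that height allows, and it is inside the 5 mm snap range.
- **Surroundings:** the final side view shows the fin's arrow on the line in front of the pink tub and all three tubs in place. The arm never went near the milk jug, and I did not check it separately. At hand-in the fingers were clear of everything, with the wrist force under 1 N.

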